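Aim the spine-inspection mirror at a bound book

TASK

On the bookbinder's inspection bench, switch on the little camera with the round key and then its lamp with the square key, pressing one key at a time all the way down and letting it come back up, and never pressing the long bar-shaped key. Then turn the sprung mirror on its post with the gripper until the camera sees the round target on the book's spine in the middle of the mirror, and finish while still holding the mirror steady at that angle, because it springs back if let go. Leave the notebook, phone, jar and brass weight where they are.

Things in the scene. Friction and masses are not known exactly. Their poses are not given: they have to be found in the camera images.
- round_key_top (a point): centre of the top face of the round key (30 mm diameter). Spring key, its top 39 mm above the bench when up and 11 mm above its 50 x 50 mm housing block; moves straight down 6 mm, about 1.5 N to start and 4.5 N fully down, springs back. z up; its local x and y are those of its housing.
- square_key_top (a point): centre of the top face of the square key (24 x 24 mm). Spring key, its top 39 mm above the bench when up and 11 mm above its 50 x 50 mm housing block; moves straight down 6 mm, about 1.5 N to start and 4.5 N fully down, springs back. z up; its local x and y are those of its housing.
- bar_key_top (a point): centre of the top face of the bar-shaped key (36 x 13 mm), which must be left alone. Spring key, its top 39 mm above the bench when up and 11 mm above its 50 x 50 mm housing block; moves straight down 6 mm, about 1.5 N to start and 4.5 N fully down, springs back. z up; its local x and y are those of its housing. The three key blocks stand in a row 62 mm apart on a grey strip (200 x 80 x 12 mm), left of the mirror as the robot sees it; which key is in which place varies.
- round_key (a joint): travel of the round key: 0 up, 0.006 m fully down; counts as pressed beyond 0.004 and as released below 0.002
- square_key (a joint): travel of the square key: 0 up, 0.006 m fully down; counts as pressed beyond 0.004 and as released below 0.002
- bar_key (a joint): travel of the bar-shaped key: 0 up, 0.006 m fully down; counts as pressed beyond 0.004 and as released below 0.002
- mirror_grip (a point): centre of the grey grip block above the mirror, on the mirror's upright turning axis, 197 mm above the bench. The block is 12 mm thick along its own x, 46 mm long along its own y and 30 mm high (182 to 212 mm); below it is a 12 mm stem down to the 72 mm round mirror, whose top edge is at 156 mm. Own x is square to the mirror, pointing out of its silvered side; z up. It turns with the mirror.
- mirror_face (a point): centre of the mirror's silvered face (66 mm across, dark back), 120 mm above the bench, on the same upright turning axis. Own x is the outward normal of the reflecting face, z up. The mirror stands on a round foot of 90 mm diameter, fixed to the bench, joined by a flat bar to the camera.
- mirror (a joint): turn of the mirror about its upright axis, rad: 0 at its rest stop, growing clockwise seen from above, to 1.1 at most. A spring turns it back to 0 when let go (0.018 N m at 0, plus 0.12 N m per rad). The turn that is wanted lies between 0.2 and 0.8.
- camera_lens (a point): front of the lens of the small black inspection camera (44 x 44 x 50 mm box on a rod, top at 142 mm), 120 mm above the bench and 170 mm level from the mirror's axis; it always looks straight at the centre of the mirror's face. Fixed to the mirror's foot.
- sight_line (a point): the camera's line of sight after the mirror, nothing to be seen or touched: origin at the centre of the mirror's face; own x runs level along the reflected line of sight, own y level to the left of it, z up. It turns clockwise with the mirror, twice as far. The target is in the middle of the mirror when it lies on this x axis.
- target (a point): centre of the round black ring-and-dot target (21 mm ring on a 30 mm white label) on the spine of the blue book, 120 mm above the bench; own y points out of the spine, z up. The book (36 mm thick, 150 mm deep, 212 mm to its top) stands upright in a wooden stand fixed to the bench, 190 to 300 mm from the mirror, on its right (robot's view), spine roughly towards the mirror. The mirror must halve the angle between the lens and the target.
- notebook: loose blue notebook, 100 x 150 x 14 mm, lying flat; origin at the centre of its underside
- phone: loose black phone, 72 x 146 x 9 mm, lying on the notebook; origin at the centre of its underside
- paste_jar: loose white jar with a lid, 60 mm diameter, 80 mm high; origin at the centre of its underside
- brass_weight: loose brass weight, 54 mm diameter, 50 mm high with a knob; origin at the centre of its underside
Things that resemble listed ones, but are neither listed nor needed, are in the scene too. Leave any green or purple look-alike of the part that bears target alone.

How it is judged:
On the way, in this order (a step that is already met when the one before it is completed fails the run):
1. the round key is pressed fully down, alone (value of joint round_key above 0.004 m and value of joint each of square_key, bar_key below 0.002 m), for 0.05 s.
2. the round key is up again and the square key is pressed fully down, alone (value of joint square_key above 0.004 m and value of joint each of round_key, bar_key below 0.002 m), for 0.05 s.
3. keys up; the fingers hold the mirror so that the target is in the middle of the camera's view (y of target in the frame of sight_line between -0.02 and 0.02 m and x of target in the frame of sight_line above 0.1 m and contact force between the fingers and mirror above 0.3 N and velocity of joint mirror between -0.1 and 0.1 rad/s and value of joint each of round_key, square_key, bar_key below 0.002 m), for 0.3 s.
At the end, for the whole second after the job is handed in: The target lies within 20 mm sideways of the camera's reflected line of sight and in front of the mirror, the mirror is still (under 0.1 rad/s) and touched by the fingers (over 0.3 N), and all three keys are up (under 2 mm) (all of step 3); the arm keeps its last pose, push and grip.
It fails at once if the bar-shaped key is pressed (over 3 mm) (value of joint bar_key above 0.003 m).
It fails at once if the round and the square key are pressed together (value of joint each of round_key, square_key above 0.003 m).
It fails at once if the notebook, phone, jar or brass weight is moved by more than 30 mm (distance of any of notebook, phone, paste_jar, brass_weight from where it was at the start of the episode above 0.03 m).
It also fails if it takes over 45 s, if anything falls off the work surface, if the arm or the gripper's body presses on something with over 40 N, if the wrist force passes 120 N, or if a joint passes its speed limit or range.

ROBOT

A 6-joint arm with a two-finger parallel gripper is mounted at the origin on the work surface. World frame = base frame: x ahead of the robot, y to its left, z up, the work surface at z = 0. Lengths are in m, angles in rad, forces in N, time in s.
With the tool pointing down it reaches from about 0.375 to 0.975 m from the base axis. Payload 3.8 kg.
Tool frame: the origin (TCP) lies midway between the tips of the shut fingers; the grasp point (between the pads) lies 19 mm behind it; z points along the fingers, y is the line along which they close (so a half turn about z gives the same grasp; the last joint's range is limited). The gripper opens to 85 mm and grips with 20 to 120 N. Pads are 22 mm wide; open, the fingers measure 114 mm over their backs; the gripper's body (76 mm by 85 mm) begins 54 mm behind the grasp point. The pads swing forward as they close: fully open they stand 13 mm farther back than shut.
Start: joints at [1.169, 0.264, 1.604, -0, 1.274, -0.037], TCP at [0.241, 0.631, 0.231] pointing down, gripper open.
Joint ranges: [-2.63, 2.63], [-0.94, 2.18], [0.31, 2.57], [-1.31, 4.45], [0, 2.66], [-2.55, 2.55]. Speed limits (rad/s): [2.57, 2.57, 3.14, 3.14, 3.14, 3.14].

INTERFACE

Orientations are given as a rotation vector (axis times angle).
In Python, from workcell import bot gives the robot as it stands.
- The arm moves only by the tool jog_arm, never from a script. Its argument "motion" is a list of rows, each a list of 5 numbers: the opening, from -1 (shut) to 1 (fully open), then the shift along the tool's x, y, z in mm, then the turn about the tool's z in degrees. In form: [[claw, x, y, z, twist], ...]. A call has 1 to 10 rows; each row shifts and turns the commanded pose from where the row before left it, along the tool's axes as they then stand; what a row does not reach is not made up. A row lasts 1/12 s, in which the tool goes at most 41.7 mm and 7.16 degrees, less where a joint would pass 70% of its speed; a pose out of reach is approached as far as the arm can. A call with a gripper value outside its range is refused whole. The fingers move at their own pace and stop on an object; "force" is the grip in N (left out, the last holds). Time passes only in rows, so rows that do not move let the fingers close. It gives the time, the measured TCP pose, the force, the opening and the grip force at its end, in the units of the state.
- bot.read_state(): the state, without advancing time (a new reading comes with each control period).
- bot.read_camera(name): name is "side" or "top" or "wrist"; returns (picture, depth): 400x640x3 uint8, red, green, blue; 400x640 float32, m along the optical axis (not along the pixel's ray), 0 where there is no reading.
- bot.get_calibration(name): a dict with "vfov" (degrees; the focal length in pixels is half the picture's height over the tangent of half this angle, whatever the lens; pixels are square), "cx", "cy" (the principal point, pixels), "rvec" (rotation vector, rad) and "tvec" (3), from world to camera coordinates, as OpenCV has them; the wrist camera has in their place "tool_from_camera" (4x4, takes a point from camera to tool coordinates, whose origin is the TCP and whose axes are the flange's). Camera axes: x right, y down, z forward; pixel columns grow to the right and rows downward; lengths in m; the calibration is good to about 2 mm. A picture is of the moment at which its call begins: read the wrist's pose just before it. get_calibration takes no time and is no camera call.
- bot.finish_job(): hands the job in; it is judged then, once.
The state is a dict: "time": time; "q": joint angles; "joint_vel": joint speeds; "joint_torque": joint torques, N m; "tool_pos": TCP position; "tcp_rot": TCP orientation; "wrist_force": force on the tool from outside, world axes, zero at the start; "torque": the same for the moment, N m; "width": opening from 0.0 (shut) to 1.0 (fully open); "grip_force": force on a finger pad.
Only numpy, scipy, OpenCV 4.12 (cv2) and the standard library are available. Lean on these libraries where they do the work, as an engineer would, in place of code of your own. Each camera call takes 0.05 s, during which the arm holds its last target. There are 200 camera calls.

## Working session

There is one attempt and no reset: what is moved stays moved. The work goes in short steps, Python scripts to look and compute and a tool call to move; the robot and the scene stay as the last step left them, time stands still between calls to the robot, and variables do not carry over. Pictures are saved under pics/ and viewed, at most 10 in all, crops included, and the job is handed in when it is done.

Besides the shell and the picture viewer there is one more tool, called after "Request:" in YAML: its name, and indented under it one key for each argument. jog_arm: Moves the arm, as the interface text tells. Its arguments: {"type":"object","properties":{"motion":{"type":"array"},"force":{"type":"number"}},"required":["motion"]}

```bash
mkdir -p pics
cat > h.py <<'E'
import numpy as np, cv2
from workcell import bot
from scipy.spatial.transform import Rotation as R
def snap(n,save=None):
    s=bot.read_state(); im,d=bot.read_camera(n); c=bot.get_calibration(n)
    np.savez(f'{n}.npz',im=im,d=d)
    if save: cv2.imwrite('pics/'+save,im[:,:,::-1])
    return im,d,cam(n,c,s)
def cam(n,c=None,s=None):
    c=c or bot.get_calibration(n); s=s or bot.read_state()
    f=200/np.tan(np.radians(c['vfov'])/2)
    if n=='wrist':
        T=np.array(c['tool_from_camera']); Rt=R.from_rotvec(s['tcp_rot']).as_matrix()
        Rw=Rt@T[:3,:3]; t=Rt@T[:3,3]+np.array(s['tool_pos'])
    else:
        Rc=R.from_rotvec(c['rvec']).as_matrix(); Rw=Rc.T; t=-Rc.T@np.array(c['tvec'])
    return f,c['cx'],c['cy'],Rw,t
def onplane(k,u,v,z):
    f,cx,cy,Rw,t=k; r=Rw@np.array([(u-cx)/f,(v-cy)/f,1]); return t+r*(z-t[2])/r[2]
def pt(k,u,v,d):
    f,cx,cy,Rw,t=k; return t+Rw@np.array([(u-cx)/f*d,(v-cy)/f*d,d])
def cloud(k,d):
    f,cx,cy,Rw,t=k; v,u=np.mgrid[:d.shape[0],:d.shape[1]]
    return np.stack([(u-cx)/f*d,(v-cy)/f*d,d],-1)@Rw.T+t
E
python3 - <<'E'
from h import *
for n in('top','side'):
    im,d,k=snap(n,n+'.png'); print(n,k)
s=bot.read_state(); print(s['tool_pos'],s['tcp_rot'],s['time'])
E
```

```text
top (np.float64(371.2291247335799), 315.2528393779062, 198.3581122987984, array([[ 0.01922748, -0.99671992,  0.07861107],
       [-0.99974153, -0.02012061, -0.01058509],
       [ 0.01213207, -0.07838723, -0.99684916]]), array([0.5167204 , 0.00641762, 0.98479433]))
side (np.float64(414.1064446126922), 316.54766429961273, 193.6604235605863, array([[ 0.99857474, -0.03488953,  0.04038832],
       [-0.05230962, -0.48960866,  0.8703718 ],
       [-0.01059239, -0.87124399, -0.49073589]]), array([ 0.52346901, -0.89315057,  0.64685523]))
[0.24052703 0.62995311 0.23005266] [-0.56968657 -3.08904348  0.00318565] 0.1
```

View pics/top.png

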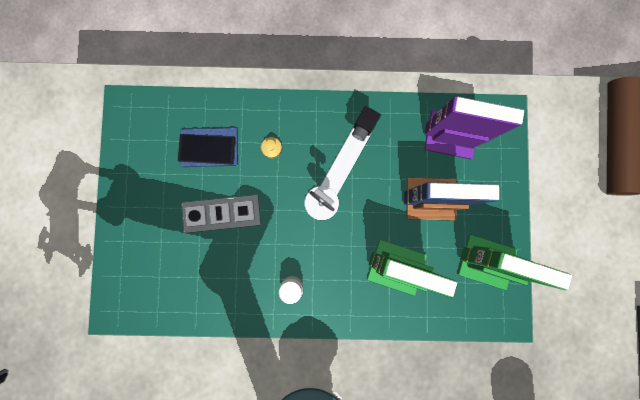

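View pics/side.png

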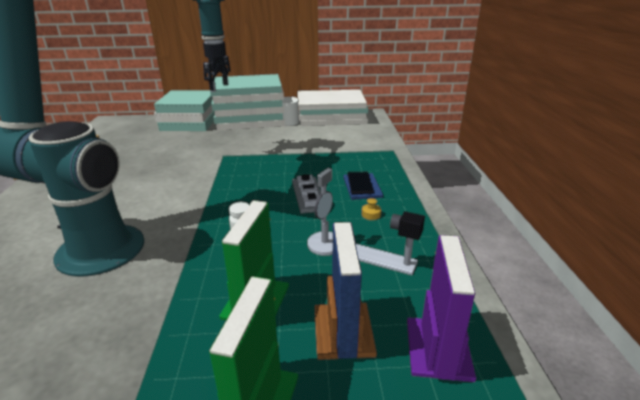

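The top view shows the keys at about (195,215) round, (219,213) bar and (243,210) square. The mirror is at (322,200), the camera at (368,120) and the blue book at (430–498,192). The side view confirms this layout. Next I'll measure them.

Run:
```python
from h import *
k=cam('top'); z=np.load('top.npz'); im,d=z['im'],z['d']; P=cloud(k,d)
g=im.max(2)
# keys
m=np.zeros(g.shape,np.uint8); m[200:228,184:258]=(g[200:228,184:258]<55)
n,l,st,ce=cv2.connectedComponentsWithStats(m)
for i in range(1,n):
    if st[i,4]>20: print('key',st[i],ce[i],onplane(k,*ce[i],.039), P[int(ce[i][1]),int(ce[i][0])])
def sel(name,box,zlo,zhi):
    u0,u1,v0,v1=box; q=P[v0:v1,u0:u1].reshape(-1,3); q=q[(q[:,2]>zlo)&(q[:,2]<zhi)]
    print(name,len(q)); 
    if len(q)<5:return
    r=cv2.minAreaRect((q[:,:2]*1000).astype(np.float32)); print(' rect',r,cv2.boxPoints(r).round().tolist(),'med',np.median(q,0))
sel('grip',(290,350,170,230),.19,.225)
sel('mirror any',(290,350,170,230),.1,.18)
sel('cam',(345,390,95,145),.125,.15)
sel('booktop',(400,510,175,210),.2,.225)
mm=((P[...,2]>.2)&(P[...,2]<.225)); 
# foot: bright
a=np.hstack([cv2.resize(im[150:230,180:280],None,fx=4,fy=4,interpolation=2)[:,:,::-1],cv2.resize(im[150:230,290:380],None,fx=4,fy=4,interpolation=2)[:,:,::-1]])
b=cv2.resize(im[90:220,350:510],None,fx=4.75,fy=4,interpolation=2)[:250,:,::-1]
cv2.imwrite('pics/crop.png',np.vstack([a,b]))
```

```text
key [216 207   6  13  63] [218.3015873  212.87301587] [0.54936151 0.24187891 0.039     ] [0.5516171  0.24309768 0.03753021]
key [238 206  10   9  75] [242.6  210.16] [0.55747189 0.18055508 0.039     ] [0.5579409  0.18248503 0.0368807 ]
key [189 210  11  11  99] [194.01010101 215.44444444] [0.54163224 0.30303439 0.039     ] [0.54271593 0.30263295 0.0405217 ]
grip 140
 rect ((582.3473510742188, -20.21480369567871), (45.704002380371094, 12.113346099853516), 53.68891906738281) [[564.0, -35.0], [574.0, -42.0], [601.0, -5.0], [591.0, 2.0]] med [ 0.5810357  -0.01998401  0.21137794]
mirror any 94
 rect ((578.3892211914062, -17.34879493713379), (71.1396255493164, 9.612102508544922), 53.292606353759766) [[553.0, -43.0], [561.0, -49.0], [604.0, 8.0], [596.0, 14.0]] med [ 0.57375311 -0.02010598  0.14059489]
cam 544
 rect ((762.34716796875, -116.59452819824219), (43.84015655517578, 70.4001693725586), 62.15382766723633) [[721.0, -120.0], [783.0, -152.0], [804.0, -114.0], [741.0, -81.0]] med [ 0.76263027 -0.11648827  0.14114409]
booktop 1256
 rect ((599.07666015625, -310.64794921875), (150.2080841064453, 36.41306686401367), 89.64320373535156) [[580.0, -386.0], [617.0, -386.0], [618.0, -236.0], [581.0, -235.0]] med [ 0.59818328 -0.30909055  0.213838  ]
```

View pics/crop.png

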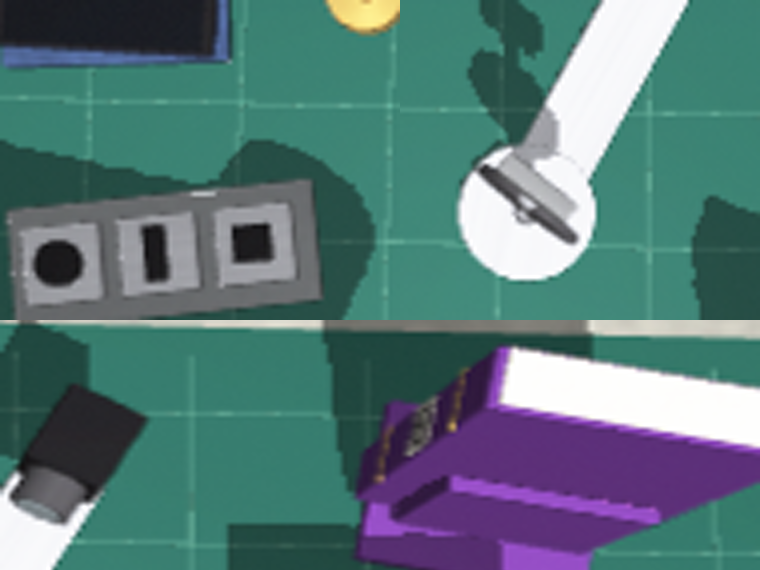

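The crop shows round, bar and square keys from left to right, the mirror facing the camera and its grip block. The bisector calls for a turn of about 20° clockwise. I'll start the move now with the fingers shut.

Request:
jog_arm:
  motion:
    - [-1,-36,-18,6,0]
    - [-1,-36,-18,6,0]
    - [-1,-36,-18,6,0]
    - [-1,-36,-18,6,0]
    - [-1,-36,-18,6,0]
    - [-1,-36,-18,6,0]
    - [-1,-36,-18,6,0]
    - [-1,-36,-18,6,0]
    - [-1,-36,-18,6,0]
    - [-1,-36,-18,6,0]
  force: 30

```text
time: 0.93
tool_pos: [0.5136, 0.3321, 0.1706]
tcp_rot: [-0.57, -3.089, 0.001]
wrist_force: [0.7, 0.4, -0.6]
width: -0.003
grip_force: 0.0
```

```bash
cat >> h.py <<'E'
def delta(x,y,z):
    s=bot.read_state(); Rt=R.from_rotvec(s['tcp_rot']).as_matrix()
    print('pos',np.round(s['tool_pos'],4),'t',s['time'],'F',np.round(s['wrist_force'],1),'yaw y-axis',np.degrees(np.arctan2(Rt[1,1],Rt[0,1])).round(2),'z',Rt[:,2].round(3),'q6',s['q'][5])
    print('delta mm',(Rt.T@(np.array([x,y,z])-s['tool_pos'])*1000).round(1),'width',s['width'])
E
python3 -c "
from h import *
delta(.542,.303,.05)"
```

```text
pos [0.5136 0.3321 0.1706] t 0.9333 F [ 0.7  0.4 -0.6] yaw y-axis 69.1 z [-0.001 -0.    -1.   ] q6 -0.6727865879361686
delta mm [-37.  -17.  120.6] width -0.0026807042121826047
```

Request:
jog_arm:
  motion:
    - [-1,-18,-8,30,0]
    - [-1,-19,-9,30,0]
    - [-1,0,0,20,0]
    - [-1,0,0,20,0]
    - [-1,0,0,0,0]
    - [-1,0,0,0,0]

```text
time: 1.43
tool_pos: [0.5399, 0.304, 0.0695]
tcp_rot: [-0.57, -3.086, 0.004]
wrist_force: [0.4, 0.3, -0.7]
width: -0.004
grip_force: 0.0
```

```bash
python3 -c "
from h import *
snap('wrist','w1.png')
delta(.542,.303,.0335)"
```

```text
pos [0.5412 0.3049 0.0712] t 1.4833 F [-0.6 -0.6  0.4] yaw y-axis 69.11 z [-0.001 -0.    -1.   ] q6 -0.7331874865291232
delta mm [-1.5 -1.5 37.7] width -0.0036167032922920926
```

View pics/w1.png

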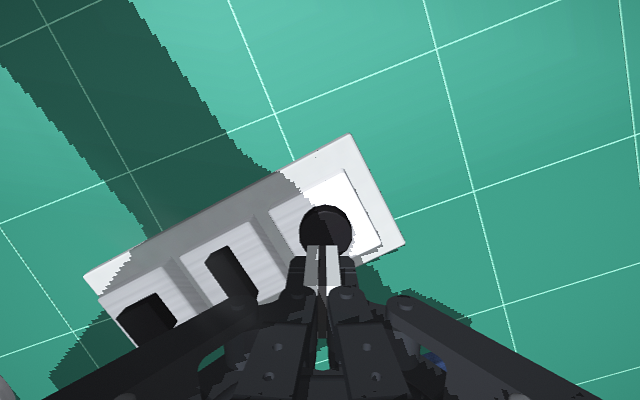

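The wrist view shows the shut fingertips at (322,250) directly over the round key at (326,232). I'll press it.

Request:
jog_arm:
  motion:
    - [-1,-1,-1,15,0]
    - [-1,0,0,12,0]
    - [-1,0,0,5,0]
    - [-1,0,0,4,0]
    - [-1,0,0,2,0]
    - [-1,0,0,0,0]
    - [-1,0,0,0,0]

```text
time: 2.07
tool_pos: [0.5418, 0.3039, 0.034]
tcp_rot: [-0.57, -3.089, -0.0]
wrist_force: [-3.2, 0.3, 4.2]
width: 0.001
grip_force: 2.0
```

Request:
jog_arm:
  motion:
    - [-1,0,0,1.5,0]
    - [-1,0,0,0,0]
    - [-1,0,0,0,0]

```text
time: 2.32
tool_pos: [0.5421, 0.304, 0.033]
tcp_rot: [0.57, 3.089, 0.001]
wrist_force: [-4.3, -0.2, 7.3]
width: -0.003
grip_force: 3.9
```

Request:
jog_arm:
  motion:
    - [-1,0,0,-20,0]
    - [-1,0,0,-20,0]
    - [-1,-12,-22,0,0]
    - [-1,-12,-22,0,0]
    - [-1,-12,-22,0,0]
    - [-1,-12,-22,0,0]
    - [-1,-10,-21,0,0]
    - [-1,0,0,0,0]
    - [-1,0,0,0,0]

```text
time: 3.07
tool_pos: [0.5578, 0.18, 0.0718]
tcp_rot: [0.573, 3.088, 0.001]
wrist_force: [-0.5, 0.1, 0.5]
width: 0.003
grip_force: 0.0
```

```bash
python3 -c "
from h import *
delta(.5575,.1805,.0325)"
```

```text
pos [0.5578 0.18   0.0718] t 3.0667 F [-0.5  0.1  0.5] yaw y-axis 68.96 z [ 0.001  0.    -1.   ] q6 -0.9338701659620935
delta mm [ 0.5  0.4 39.3] width 0.0033836195730696235
```

Request:
jog_arm:
  motion:
    - [-1,0,0,15,0]
    - [-1,0,0,12,0]
    - [-1,0,0,5,0]
    - [-1,0,0,4,0]
    - [-1,0,0,3,0]
    - [-1,0,0,1,0]
    - [-1,0,0,0,0]
    - [-1,0,0,0,0]

```text
time: 3.73
tool_pos: [0.5562, 0.1816, 0.033]
tcp_rot: [-0.569, -3.087, 0.001]
wrist_force: [-7.2, -1.0, 10.8]
width: -0.001
grip_force: 5.4
```

Request:
jog_arm:
  motion:
    - [-1,0,0,-20,0]
    - [-1,0,0,-30,0]
    - [-1,0,0,-30,7]
    - [-1,0,0,-30,7]
    - [-1,0,0,-30,7]
    - [-1,0,0,-30,7]
    - [-1,0,0,-30,7]
    - [-1,0,0,-20,7]
    - [1,0,0,-17,7]
    - [1,0,0,0,7]

```text
time: 4.57
tool_pos: [0.5598, 0.1823, 0.2744]
tcp_rot: [1.957, 2.451, 0.012]
wrist_force: [0.4, 1.5, -0.1]
width: 0.272
grip_force: 0.0
```

Request:
jog_arm:
  motion:
    - [1,0,0,0,7]
    - [1,0,0,0,7]
    - [1,0,0,0,7]
    - [1,0,0,0,7]
    - [1,0,0,0,7]
    - [1,0,0,0,7]
    - [1,0,0,0,7]
    - [1,0,0,0,0]
    - [1,0,0,0,0]

```text
time: 5.32
tool_pos: [0.5573, 0.1814, 0.2688]
tcp_rot: [2.795, 1.434, 0.0]
wrist_force: [-0.1, 0.2, -1.5]
width: 1.002
grip_force: 0.0
```

Run:
```python
from h import *
delta(.5815,-.0195,.27)
# refine geometry from fresh top view (gripper away over keys)
im,d,k=snap('top'); P=cloud(k,d)
def rect(box,zlo,zhi):
    u0,u1,v0,v1=box; q=P[v0:v1,u0:u1].reshape(-1,3); q=q[(q[:,2]>zlo)&(q[:,2]<zhi)]
    if len(q)>5: print(len(q),cv2.minAreaRect((q[:,:2]*1000).astype(np.float32)))
rect((290,350,170,230),.19,.225); rect((345,390,95,145),.125,.15); rect((400,510,175,210),.2,.225)
```

```text
pos [0.5573 0.1814 0.2688] t 5.3167 F [-0.1  0.2 -1.5] yaw y-axis -35.68 z [ 0.  0. -1.] q6 0.8949824536797106
delta mm [-149.1  136.8   -1.2] width 1.0021435734726707
138 ((582.316650390625, -20.21898651123047), (45.69171142578125, 11.944442749023438), 53.3877067565918)
546 ((762.4795532226562, -116.59902954101562), (43.89573669433594, 71.228271484375), 61.97990798950195)
1254 ((599.132568359375, -310.47283935546875), (150.20013427734375, 36.25559997558594), 89.557861328125)
```

Request:
jog_arm:
  motion:
    - [1,-25,23,0,0.5]
    - [1,-25,23,0,0]
    - [1,-25,23,0,0]
    - [1,-25,23,0,0]
    - [1,-25,23,0,0]
    - [1,-24,22,0,0]
    - [1,0,0,0,0]
    - [1,0,0,0,0]

```text
time: 6.03
tool_pos: [0.5795, -0.0216, 0.2687]
tcp_rot: [-2.805, -1.415, -0.0]
wrist_force: [0.1, 0.1, 0.1]
width: 1.0
grip_force: 0.0
```

Run:
```python
from h import *
delta(.582,-.02,.180)
im,d,k=snap('wrist','w2.png'); P=cloud(k,d)
q=P[(P[...,2]>.205)&(P[...,2]<.22)]; print(len(q))
q=q[(abs(q[:,0]-.58)<.05)&(abs(q[:,1]+.02)<.05)]
if len(q)>20: print(cv2.minAreaRect((q[:,:2]*1000).astype(np.float32)),q.mean(0))
```

```text
pos [ 0.5795 -0.0216  0.2687] t 6.0333 F [0.1 0.1 0.1] yaw y-axis -36.47 z [ 0.  0. -1.] q6 0.55610712013385
delta mm [ 2.7  1.1 88.7] width 0.9999764946018758
1371
((581.17626953125, -18.356679916381836), (45.89825439453125, 11.981565475463867), 53.17636489868164) [ 0.58200445 -0.01707148  0.2107539 ]
```

View pics/w2.png

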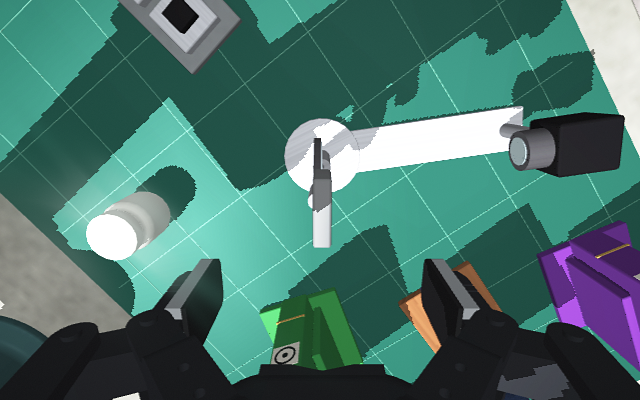

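The wrist view shows the grip block at (322,215), centred between the open fingers and parallel to the pads. I'll descend and grip.

Request:
jog_arm:
  motion:
    - [1,2,1,20,0]
    - [1,0,0,25,0]
    - [1,0,0,25,0]
    - [1,0,0,15,0]
    - [0.3,0,0,0,0]
    - [-0.3,0,0,0,0]
    - [-1,0,0,0,0]
    - [-1,0,0,0,0]
    - [-1,0,0,0,0]
    - [-1,0,0,0,0]
  force: 30

```text
time: 6.92
tool_pos: [0.5821, -0.0189, 0.1853]
tcp_rot: [2.803, 1.416, 0.003]
wrist_force: [-8.7, 7.2, 8.8]
width: 0.141
grip_force: 7.7
```

Request:
jog_arm:
  motion:
    - [-1,0,0,0,0]
    - [-1,0,0,0,0]
    - [-1,0,0,0,0]
    - [-1,0,0,0,0]

```text
time: 7.25
tool_pos: [0.5818, -0.0186, 0.1854]
tcp_rot: [-2.804, -1.416, -0.003]
wrist_force: [-2.9, 1.8, 5.8]
width: 0.138
grip_force: 32.4
```

```bash
python3 -c "
from h import *
delta(.5815,-.0195,.183);print(bot.read_state()['torque'],bot.read_state()['grip_force'])"
```

```text
pos [ 0.5818 -0.0186  0.1854] t 7.25 F [-2.9  1.8  5.8] yaw y-axis -36.42 z [ 0.001  0.001 -1.   ] q6 0.5597565603881582
delta mm [-0.9  0.3  2.4] width 0.13773348169807748
[ 0.37832554  0.45002569 -0.05798331] 32.350780963897705
```

Request:
jog_arm:
  motion:
    - [-1,0,0,0,3]
    - [-1,0,0,0,3.5]
    - [-1,0,0,0,3.5]
    - [-1,0,0,0,3.5]
    - [-1,0,0,0,3.5]
    - [-1,0,0,0,3.5]
    - [-1,0,0,0,0]
    - [-1,0,0,0,0]
    - [-1,0,0,0,0]
    - [-1,0,0,0,0]

```text
time: 8.08
tool_pos: [0.5819, -0.0187, 0.1854]
tcp_rot: [-3.011, -0.895, -0.003]
wrist_force: [-2.9, 2.0, 5.6]
width: 0.132
grip_force: 32.3
```

Run:
```python
from h import *
delta(.5818,-.0186,.1854); print(bot.read_state()['grip_force'])
im,d,k=snap('wrist'); P=cloud(k,d)
im2,d2,k2=snap('side'); P2=cloud(k2,d2); im3,d3,k3=snap('top'); P3=cloud(k3,d3)
# disc orientation and grip block from side/top depth
for n,Q in(('wrist',P),('side',P2),('top',P3)):
    for lo,hi in((.1,.156),(.205,.214)):
        m=(abs(Q[...,0]-.5818)<.042)&(abs(Q[...,1]+.0186)<.042)&(Q[...,2]>lo)&(Q[...,2]<hi)
        q=Q[m]
        if len(q)>20:
            l=cv2.fitLine((q[:,:2]*1000).astype(np.float32),cv2.DIST_HUBER,0,.01,.01).ravel(); print(n,lo,len(q),'normal yaw',np.degrees(np.arctan2(l[1],l[0]))%180-90,l[2:],cv2.minAreaRect((q[:,:2]*1000).astype(np.float32)))
a=np.vstack([im,np.zeros((0,640,3),np.uint8)])
cv2.imwrite('pics/hold.png',np.hstack([cv2.resize(im[0:400,100:640],(400,300)),cv2.resize(im2[140:290,260:460],(400,300))])[:,:,::-1])
```

```text
pos [ 0.5819 -0.0187  0.1854] t 8.0833 F [-2.9  2.   5.6] yaw y-axis -56.9 z [ 0.002  0.001 -1.   ] q6 0.9172835318287629
delta mm [ 0.  -0.2 -0. ] width 0.13224768286895855
32.321648597717285
wrist 0.1 714 normal yaw -56.273174 [599.7074     -2.1859105] ((594.7169799804688, -4.943809509277344), (34.406681060791016, 8.667337417602539), 28.827878952026367)
wrist 0.205 3983 normal yaw -57.114162 [583.6529   -16.901976] ((581.246337890625, -18.44710922241211), (37.967647552490234, 39.980770111083984), 80.32723999023438)
side 0.1 431 normal yaw -57.035137 [581.4115   -19.831871] ((580.7659912109375, -17.026975631713867), (71.43766784667969, 12.251948356628418), 32.682430267333984)
side 0.205 76 normal yaw 84.247375 [580.002    -32.395187] ((583.4554443359375, -27.308639526367188), (41.95961380004883, 25.289188385009766), 1.9731453657150269)
```

View pics/hold.png

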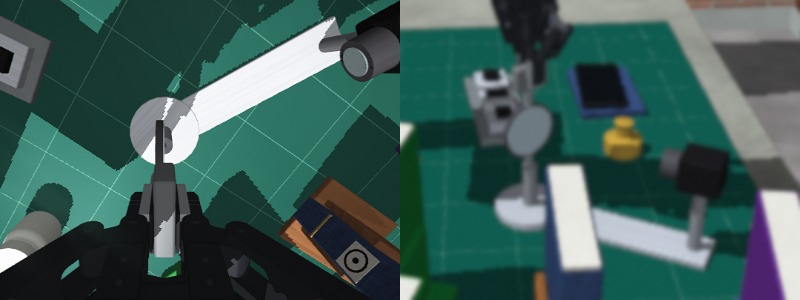

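The mirror measures −57.0°, as intended. The wrist view shows the target at about pixel (581,347), so I'll check the sight line against it.

Run:
```python
from h import *
k=cam('wrist'); z=np.load('wrist.npz')
t=onplane(k,580.6,346.7,.12); print(t, pt(k,580.6,346.7,z['d'][347,581]))
for a in(t,np.array([.599,-.2355,.12])):
    v=a[:2]-[.5816,-.019]
    for n in(-56.9,-57.1):
        th=np.radians(2*n+28.3); print(n,'y',-np.sin(th)*v[0]+np.cos(th)*v[1],'x',np.cos(th)*v[0]+np.sin(th)*v[1])
s=bot.read_state();print(s['time'],s['grip_force'])
```

```text
[ 0.5995765 -0.2328729  0.12     ] [ 0.59947392 -0.23345855  0.11952452]
-56.9 y 0.0011408092423242193 x 0.2146240188883368
-57.1 y 0.002639127583661848 x 0.21461082436612014
-56.9 y 0.0003599673818779521 x 0.2171977910188867
-57.1 y 0.0018762729249719307 x 0.2171899850359381
8.2333 32.32236206531525
```

Request:
jog_arm:
  motion:
    - [-1,0,0,0,0]
    - [-1,0,0,0,0]
    - [-1,0,0,0,0]
    - [-1,0,0,0,0]
    - [-1,0,0,0,0]
    - [-1,0,0,0,0]

```text
time: 8.73
tool_pos: [0.5819, -0.0187, 0.1854]
tcp_rot: [-3.011, -0.895, -0.003]
wrist_force: [-2.2, 1.9, 4.6]
width: 0.131
grip_force: 32.3
```

```bash
python3 -c "
from h import *
delta(.5818,-.0186,.1854); print(bot.finish_job())"
```

```text
pos [ 0.5819 -0.0187  0.1854] t 8.7333 F [-2.2  1.9  4.6] yaw y-axis -56.9 z [ 0.002  0.001 -1.   ] q6 0.9173087585212064
delta mm [ 0.  -0.1 -0. ] width 0.13138511264941288
the job is handed in; nothing more can be done
None
```

I pressed and released the round key, then the square key, and handed the job in at 8.7 s with the gripper holding the mirror still; by my measurements the target is within about 3 mm of the line of sight (20 mm allowed), but no verdict came back.

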